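Pack the dividing disc and close its carton

TASK

Pack the dividing disc for dispatch: lift it by its hub from the sloping wooden rest, lower it into the open carton (do not drop it) so that it lies flat, hub up, between the card spacers. Then close the carton as cartons close: fold both short end flaps in first, and only then the two long flaps down over them, until all four lie flat. Leave the loupe, tin and hammer where they are.

Things in the scene. Friction and masses are not known exactly. Their poses are not given: they have to be found in the camera images.
- carton: Open brown cardboard carton, 150 (x) by 200 (y) by 45 mm high, walls 3 mm, inner floor 4 mm above its underside; it stands on a 4 mm mat and does not slide. Origin: centre of its underside; x points away from the robot, y to the left (turned up to 0.2 rad). Inside, a card spacer 24 mm high fills each short end, leaving 144 (x) by 136 mm (y) in the middle. Four flaps stand open.
- end_flap_left (a joint): Angle of the short end flap on the carton's +y side: 0 = folded down flat, 1.57 = upright, more = leaning outward; starts at 1.83 to 2.27. Cardboard 3 mm thick, 72.5 mm from crease to free edge. The crease is a bit stiff: the flap stays at any angle where it is left; about 1 N at the free edge folds it.
- end_flap_left_crease (a point): Middle of this flap's crease (its hinge line, 138 mm long, parallel to the carton's x axis), at x = 0, y = +98.5, z = 45 mm in the carton's frame.
- end_flap_right (a joint): Angle of the short end flap on the carton's -y side: 0 = folded down flat, 1.57 = upright, more = leaning outward; starts at 1.83 to 2.27. Cardboard 3 mm thick, 72.5 mm from crease to free edge. The crease is a bit stiff: the flap stays at any angle where it is left; about 1 N at the free edge folds it.
- end_flap_right_crease (a point): Middle of this flap's crease (its hinge line, 138 mm long, parallel to the carton's x axis), at x = 0, y = -98.5, z = 45 mm in the carton's frame.
- long_flap_far (a joint): Angle of the long flap on the carton's +x side, away from the robot: 0 = folded down flat, 1.57 = upright, more = leaning outward; starts at 1.83 to 2.27. Cardboard 3 mm thick, 72.5 mm from crease to free edge. The crease is a bit stiff: the flap stays at any angle where it is left; about 1 N at the free edge folds it.
- long_flap_far_crease (a point): Middle of this flap's crease (its hinge line, 200 mm long, parallel to the carton's y axis; one board higher than the end flaps, since it closes over them (its top is then at z = 51.5 mm)), at x = +73.5, y = 0, z = 48.5 mm in the carton's frame.
- long_flap_near (a joint): Angle of the long flap on the carton's -x side, nearest the robot: 0 = folded down flat, 1.57 = upright, more = leaning outward; starts at 1.83 to 2.27. Cardboard 3 mm thick, 72.5 mm from crease to free edge. The crease is a bit stiff: the flap stays at any angle where it is left; about 1 N at the free edge folds it.
- long_flap_near_crease (a point): Middle of this flap's crease (its hinge line, 200 mm long, parallel to the carton's y axis; one board higher than the end flaps, since it closes over them (its top is then at z = 51.5 mm)), at x = -73.5, y = 0, z = 48.5 mm in the carton's frame.
- disc: Bare metal dividing disc, 124 mm across, 10 mm thick, with windows and, on its upper face, a plain round hub 20 mm in diameter rising 8 mm over the face (top 18 mm above the underside); about 0.15 kg. Origin: centre of its underside; z axis out of the hub side. It starts lying loose on the sloping rest, tilted 30 degrees, rim against its ledge; grip the hub square to the face.
- rest: Fixed wooden inspection rest: a board 150 x 150 mm sloping at 30 degrees on two runners, with a ledge along its low edge; the high edge is 93 mm over the bench. Origin: centre of its underside on the bench; its x axis points up the slope, away from the robot and to the left (0.3 to 1.0 rad from the world's x), so the slope faces the near right corner of the bench.
- loupe: Black eyeglass loupe, 45 mm across, 35 mm tall, a bystander. Origin at the centre of its underside.
- parts_tin: Round shallow tin, 49 mm across, 18 mm tall, a bystander. Origin at the centre of its underside.
- brass_hammer: Small brass hammer with a wooden handle, 166 mm long, lying beyond the carton, a bystander. Origin at the centre of its underside.

How it is judged:
On the way, in this order (a step that is already met when the one before it is completed fails the run):
1. the disc is lowered between the spacers, to within 12 mm of the carton's floor, while still held in the fingers (x of disc in the frame of carton between -0.014 and 0.014 m and y of disc in the frame of carton between -0.012 and 0.012 m and z of disc in the frame of carton below 0.016 m and contact force between the fingers and disc above 1 N), for 0.05 s.
2. both end flaps are folded down (within 0.1 rad of flat) over the disc while both long flaps still stand open (x of disc in the frame of carton between -0.014 and 0.014 m and y of disc in the frame of carton between -0.01 and 0.01 m and z of disc in the frame of carton below 0.01 m and value of joint each of end_flap_left, end_flap_right below 0.1 rad and value of joint each of long_flap_far, long_flap_near above 1.2 rad), for 0.2 s.
At the end, for the whole second after the job is handed in: The disc lies flat (within 0.08 rad), hub up and at rest on the carton's floor between the spacers, and all four flaps are folded down to within 0.1 rad of flat, the long ones over the end ones; loupe, tin and hammer are left where they were (within 20 mm) (x of disc in the frame of carton between -0.014 and 0.014 m and y of disc in the frame of carton between -0.01 and 0.01 m and z of disc in the frame of carton below 0.01 m and angle between disc's own z axis and vertical below 0.08 rad and linear speed of disc below 0.02 m/s and value of joint each of end_flap_left, end_flap_right, long_flap_far, long_flap_near below 0.1 rad); the robot touches nothing.
It fails at once if the loupe is shoved more than 20 mm (distance of loupe from where it was at the start of the episode above 0.02 m).
It fails at once if the parts tin is shoved more than 20 mm (distance of parts_tin from where it was at the start of the episode above 0.02 m).
It fails at once if the brass hammer is shoved more than 20 mm (distance of brass_hammer from where it was at the start of the episode above 0.02 m).
It also fails if it takes over 72 s, if anything falls off the work surface, if the arm or the gripper's body presses on something with over 40 N, if the wrist force passes 120 N, or if a joint passes its speed limit or range.

ROBOT

A 6-joint arm with a two-finger parallel gripper is mounted at the origin on a cart in front of the work surface, level with it; the furniture and walls round the work are solid. World frame = base frame: x ahead of the robot, y to its left, z up, the work surface at z = 0. Lengths are in m, angles in rad, forces in N, time in s.
With the tool pointing down it reaches from about 0.3 to 0.75 m from the base axis. Payload 8.5 kg.
Tool frame: the origin (TCP) lies between the finger pads; the fingertips stand 11 mm ahead of it and the grasp point (between the pads) lies 8 mm behind it; z points along the fingers, y is the line along which they close (so a half turn about z gives the same grasp; the last joint's range is limited). The gripper opens to 88 mm and grips with 3 to 60 N. Pads are 18 mm wide; open, the fingers measure 123 mm over their backs; the gripper's body (75 mm by 187 mm) begins 45 mm behind the grasp point.
Start: joints at [1.115, 0.381, 1.297, -0, 1.464, -0.215], TCP at [0.131, 0.534, 0.25] pointing down, gripper open.
Joint ranges: [-3.11, 3.11], [-0.89, 2.33], [0.22, 2.48], [-1.42, 4.56], [0.17, 2.85], [-2.88, 2.88]. Speed limits (rad/s): [2.39, 2.39, 3.14, 3.14, 3.14, 3.14].

INTERFACE

Orientations are given as a rotation vector (axis times angle).
In Python, from workcell import env, cams gives the robot as it stands.
- The arm moves only by the tool jog_arm, never from a script. Its argument "series" is a list of rows, each a list of 2 entries, a list of its own where there are three numbers: the shift along the tool's x, y, z in cm, then the turn about the tool's z in rad. A call has 1 to 12 rows; each row is the pose to reach, as a shift and turn from the pose commanded when the call began, along the tool's axes at that moment; what a row does not reach only later rows make up. A row lasts 1/8 s, in which the tool goes at most 62.5 mm and 10.7 degrees, less where a joint would pass 70% of its speed; a pose out of reach is approached as far as the arm can. A call with a gripper value outside its range is refused whole. "fingers" is the finger opening in cm, from 0 to 8.81, set as the call begins (left out, the last holds). The fingers move at their own pace and stop on an object; the grip force is fixed at half the most. Time passes only in rows, so rows that repeat a pose let the fingers close. It gives the time, the measured TCP pose, the force, the opening and the grip force at its end, in the units of the state.
- env.get_state(): the state, without advancing time (a new reading comes with each control period).
- cams.read_camera(name): name is "scene" or "top" or "wrist"; returns the picture (480x640x3 uint8, blue, green, red); there is no depth.
- cams.camera_info(name): a dict with "mtx" (3x3 intrinsics, pixels), "rvec" (rotation vector, rad) and "tvec" (3), from world to camera coordinates, as OpenCV has them. Camera axes: x right, y down, z forward; pixel columns grow to the right and rows downward; lengths in m; the calibration is good to about 2 mm. A picture is of the moment at which its call begins: read the wrist's pose just before it. camera_info takes no time and is no camera call; for the wrist camera it gives the pose at the moment of the call.
- env.sign_off(): hands the job in; it is judged then, once.
The state is a dict: "clock": time; "joint_positions": joint angles; "dq": joint speeds; "effort": joint torques, N m; "position": TCP position; "orientation": TCP orientation; "contact_force": force on the tool from outside, world axes, zero at the start; "moment": the same for the moment, N m; "opening": opening from 0.0 (shut) to 1.0 (fully open); "gripper_force": force on a finger pad.
Only numpy, scipy, OpenCV 4.12 (cv2) and the standard library are available. Lean on these libraries where they do the work, as an engineer would, in place of code of your own. Each camera call takes 0.05 s, during which the arm holds its last target. There are 200 camera calls.

## Working session

There is one attempt and no reset: what is moved stays moved. The work goes in short steps, Python scripts to look and compute and a tool call to move; the robot and the scene stay as the last step left them, time stands still between calls to the robot, and variables do not carry over. Pictures are saved under pics/ and viewed, at most 10 in all, crops included, and the job is handed in when it is done.

Besides the shell and the picture viewer there is one more tool, called by a JSON object that holds its "name" and its "arguments". jog_arm: Moves the arm, as the interface text tells. Its arguments: {"type":"object","properties":{"series":{"type":"array","items":{"type":"array"}},"fingers":{"type":"number"}},"required":["series"]}

```bash
mkdir -p pics; ls; python3 - <<'E'
from workcell import env,cams
import cv2
s=env.get_state();print(s)
for n in("scene","top"):
    im=cams.read_camera(n);cv2.imwrite(f"pics/{n}0.png",im)
    print(n,cams.camera_info(n))
E
```

```text
pics
{'clock': 0.0, 'joint_positions': array([ 1.11469696e+00,  3.81197912e-01,  1.29823983e+00, -1.39913709e-05,
        1.46359589e+00, -2.15258921e-01]), 'dq': array([ 8.82464908e-04,  4.49954999e-04, -5.95904861e-04,  1.86525634e-03,
        3.69273262e-06,  1.12474152e-03]), 'effort': array([-2.81758385e-04, -4.37926769e+01, -2.24555343e+01,  7.13094953e-02,
        3.52845190e-02, -1.38427486e-04]), 'position': array([0.13105229, 0.53389189, 0.24914379]), 'orientation': array([-3.77339751e-01, -3.11838336e+00,  2.14403264e-03]), 'contact_force': array([ 0.58303542, -0.19124712,  0.52958977]), 'moment': array([ 0.02745132,  0.02690643, -0.02168181]), 'gripper_force': 0.0, 'opening': 1.000075828013844}
scene {'mtx': array([[489.84104993,   0.        , 317.1799512 ],
       [  0.        , 489.84104993, 233.95484523],
       [  0.        ,   0.        ,   1.        ]]), 'rvec': array([ 2.04630484, -0.90821534,  0.43430327]), 'tvec': array([-0.39320085,  0.29082911,  0.69644011])}
top {'mtx': array([[595.31031544,   0.        , 319.6187627 ],
       [  0.        , 595.31031544, 243.52344164],
       [  0.        ,   0.        ,   1.        ]]), 'rvec': array([ 2.14969332, -2.15714966,  0.1397829 ]), 'tvec': array([7.31805656e-04, 5.94869034e-01, 1.28233173e+00])}
```

View pics/top0.png

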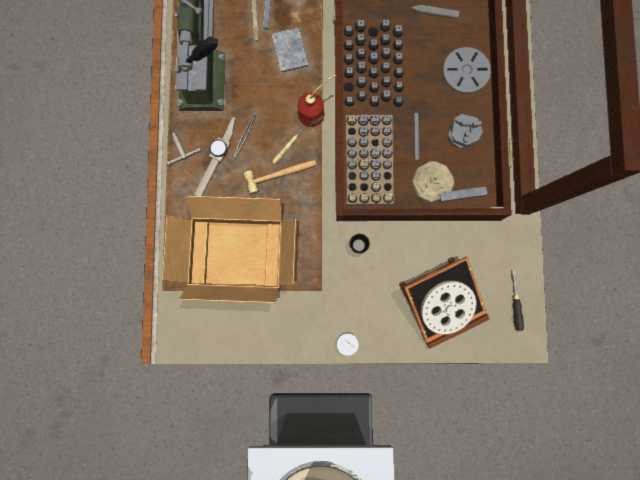

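View pics/scene0.png

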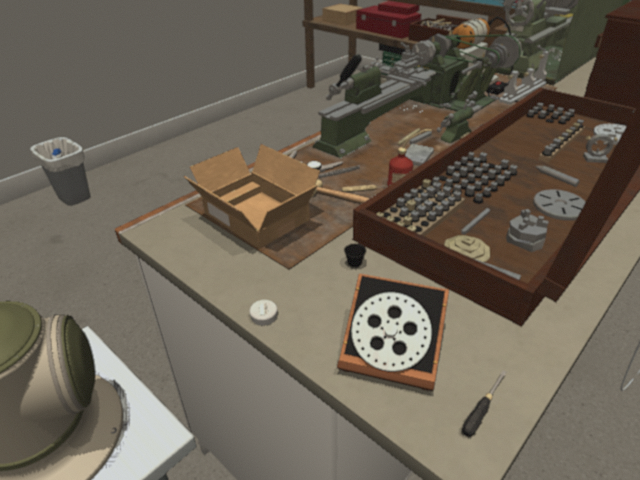

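The top view shows the open carton around (237,250), the disc on its rest at (447,307), the loupe at (359,243), the tin at (347,344) and the hammer at (280,175). The scene view shows the same, with the disc at (391,330). Next I'll measure the disc and zoom in on the carton and rest.

```bash
cat > h.py <<'E'
import numpy as np,cv2
from scipy.spatial.transform import Rotation as R
from workcell import env,cams
def ray(n,uv,info=None):
    c=info or cams.camera_info(n);Rm=cv2.Rodrigues(c["rvec"])[0]
    d=cv2.undistortPoints(np.array(uv,float).reshape(-1,1,2),c["mtx"],None)[:,0]
    d=np.c_[d,np.ones(len(d))]@Rm
    return -Rm.T@np.ravel(c["tvec"]),d
def onplane(n,uv,p,nrm=(0,0,1),info=None):
    o,d=ray(n,uv,info);nrm=np.array(nrm,float)
    return o+d*(((np.array(p)-o)@nrm)/(d@nrm))[:,None]
def tri(views):
    A=np.zeros((3,3));b=np.zeros(3);L=[]
    for n,uv in views:
        o,d=ray(n,uv);d=d[0]/np.linalg.norm(d[0]);P=np.eye(3)-np.outer(d,d);A+=P;b+=P@o;L.append((P,o))
    x=np.linalg.solve(A,b);return x,[np.linalg.norm(P@(x-o)) for P,o in L]
def proj(n,pts):
    c=cams.camera_info(n);return cv2.projectPoints(np.array(pts,float),c["rvec"],c["tvec"],c["mtx"],None)[0][:,0]
E
python3 - <<'E'
from h import *
im={n:cv2.imread(f"pics/{n}0.png") for n in("top","scene")}
box={"top":(405,265,495,350),"scene":(340,275,450,385)}
C={};H={}
for n in im:
    x0,y0,x1,y1=box[n];hsv=cv2.cvtColor(im[n],cv2.COLOR_BGR2HSV)
    m=((hsv[...,2]>140)&(hsv[...,1]<50)).astype('uint8')*255
    k=np.zeros_like(m);k[y0:y1,x0:x1]=m[y0:y1,x0:x1]
    c=max(cv2.findContours(k,0,2)[0],key=cv2.contourArea);H[n]=cv2.convexHull(c)[:,0].astype(float)
    C[n]=cv2.fitEllipse(c);print(n,C[n])
X,e=tri([(n,C[n][0]) for n in C]);print("disc",X,e)
for yaw in(.3,.4,.5,.6,.7):
    nr=[-.5*np.cos(yaw),-.5*np.sin(yaw),.866]
    for n in H:
        P=onplane(n,H[n],X,nr);r=np.linalg.norm(P-X,axis=1);u=np.array([.866*np.cos(yaw),.866*np.sin(yaw),.5]);v=np.array([-np.sin(yaw),np.cos(yaw),0])
        q=np.c_[(P-X)@u,(P-X)@v].astype('f4');(a,s,t)=cv2.fitEllipse(q);print(yaw,n,np.round(a,4),np.round(s,4),round(t))
a=cv2.resize(im["top"][185:315,155:305],None,fx=4,fy=4,interpolation=2)[:520,:600]
cv2.imwrite("pics/cart.png",a)
b=cv2.resize(im["top"][250:355,395:495],None,fx=4,fy=4,interpolation=2)
c=cv2.resize(im["scene"][270:390,335:455],None,fx=3,fy=3,interpolation=2)
o=np.zeros((420,760,3),'uint8');o[:,:400]=b;o[:360,400:]=c;cv2.imwrite("pics/rest.png",o)
E
```

```text
top ((448.47210693359375, 307.1985168457031), (47.98923873901367, 56.71320724487305), 47.60585021972656)
scene ((391.0960998535156, 331.13763427734375), (77.06636047363281, 79.15560150146484), 116.44415283203125)
disc [ 0.4525097  -0.27879571  0.05511104] [np.float64(0.0006883477363364683), np.float64(0.0006883477363364754)]
0.3 top [-0.0009 -0.0006] [0.1205 0.1275] 78
0.3 scene [0.0014 0.0025] [0.1239 0.1261] 147
0.4 top [-0.001  -0.0007] [0.1225 0.127 ] 90
0.4 scene [0.0016 0.0021] [0.1242 0.1249] 127
0.5 top [-0.0011 -0.0008] [0.1231 0.1279] 113
0.5 scene [0.0017 0.0017] [0.1238 0.1248] 64
0.6 top [-0.0012 -0.0009] [0.1224 0.1303] 124
0.6 scene [0.0018 0.0013] [0.1231 0.1255] 50
0.7 top [-0.0013 -0.001 ] [0.1212 0.1331] 126
0.7 scene [0.0019 0.0009] [0.1226 0.1264] 41
```

View pics/cart.png

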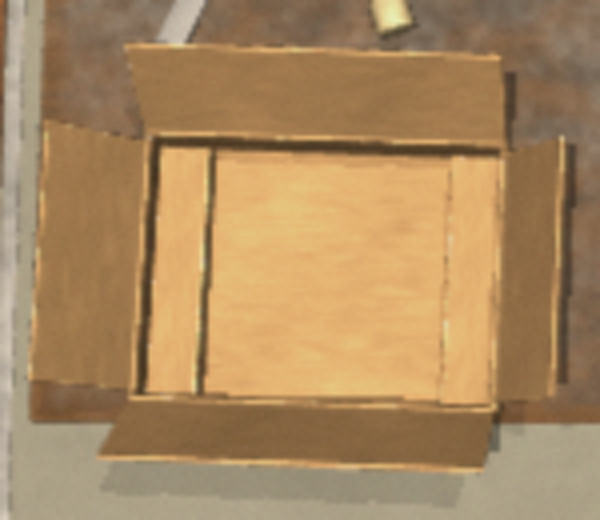

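View pics/rest.png

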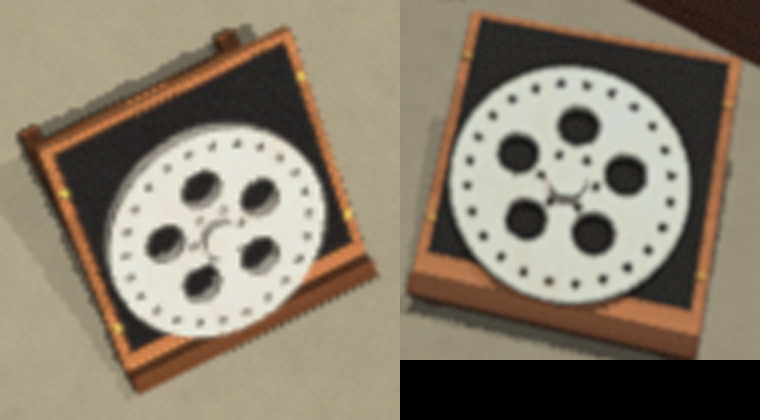

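The zoomed crops show the carton rim corners in the top view, at crop px (152,135), (503,147), (497,408) and (133,400). The rest's high edge runs (33,150)→(288,30), and its low ledge is at lower right.

```bash
python3 - <<'E'
from h import *
q=np.array([(152,135),(503,147),(497,408),(133,400)])/4+[155,185]
P=onplane("top",q,(0,0,.050))
print(P.round(4),"c",P.mean(0).round(4)); print("sides",np.linalg.norm(np.roll(P,-1,0)-P,axis=1).round(4))
d=[P[0]-P[1],P[3]-P[2]]; print("yaw from y edges",[round(float(np.arctan2(-v[0],v[1])),3) for v in d]); d=[P[0]-P[3],P[1]-P[2]];print([round(float(np.arctan2(v[1],v[0])),3) for v in d])
h=np.array([(33,150),(288,30),(133,372),(372,262)])/4+[395,250]
A=onplane("top",h[:2],(0,0,.093));B=onplane("top",h[2:],(0,0,.03))
for v in(A[0]-A[1],B[0]-B[1]):print("rest yaw",np.arctan2(-v[0],v[1]),np.linalg.norm(v))
print(A,B)
for uv,z in(((359,243),.035),((347,344),.018),((252,182),.02)):print(onplane("top",[uv],(0,0,z)).round(3))
s=env.get_state();M=R.from_rotvec(s["orientation"]).as_matrix();print(M.round(3))
E
```

```text
[[0.6497 0.2787 0.05  ]
 [0.6423 0.0845 0.05  ]
 [0.4981 0.087  0.05  ]
 [0.5032 0.2855 0.05  ]] c [0.5733 0.1839 0.05  ]
sides [0.1944 0.1442 0.1986 0.1467]
yaw from y edges [-0.038, -0.025]
[-0.046, -0.018]
rest yaw 0.4327520675847642 0.15040621698564258
rest yaw 0.41906920905948536 0.14556687439217772
[[ 0.49368711 -0.17725633  0.093     ]
 [ 0.55676308 -0.31379735  0.093     ]] [[ 0.37587174 -0.23804789  0.03      ]
 [ 0.43510441 -0.37101859  0.03      ]]
[[ 0.596 -0.089  0.035]]
[[ 0.374 -0.061  0.018]]
[[0.74  0.153 0.02 ]]
[[-0.971  0.239 -0.001]
 [ 0.239  0.971 -0.001]
 [ 0.    -0.001 -1.   ]]
```

```bash
cat >> h.py <<'E'
def goal(targets):
    """world TCP x,y,z (m), psi (tool y = (-sin,cos)) -> cm shift along tool axes, turn"""
    s=env.get_state();M=R.from_rotvec(s["orientation"]).as_matrix();psi=np.arctan2(-M[0,1],M[1,1])
    print("t",round(s["clock"],2),"at",s["position"].round(4),"psi",round(psi,3),"q6",round(s["joint_positions"][5],2),"F",s["contact_force"].round(1),"op",round(s["opening"],3))
    for t in targets: print((M.T@(np.array(t[:3])-s["position"])*100).round(1).tolist(),round(float(-(t[3]-psi)),3))
CC=np.array([.573,.184]);CY=-.03
def cart(x,y): c,s=np.cos(CY),np.sin(CY);return CC+[c*x-s*y,s*x+c*y]
E
python3 -c "
from h import *
goal([(.40,.1,.25,.1),(.43,-.29,.2,.426)])"
```

```text
t 0.1 at [0.1311 0.5339 0.2492] psi -0.241 q6 -0.22 F [ 0.1 -0.1 -0.6] op 1.001
[-36.5, -35.7, -0.0] -0.341
[-48.7, -72.9, 5.0] -0.667
```

{"name": "jog_arm", "arguments": {"series": [[[-12, -12, 0], -0.1], [[-24, -24, 0], -0.2], [[-36, -36, 0], -0.34], [[-36.5, -36, 0], -0.34], [[-36.5, -36, 0], -0.34], [[-36.5, -36, 0], -0.34], [[-36.5, -36, 0], -0.34], [[-36.5, -36, 0], -0.34], [[-36.5, -36, 0], -0.34], [[-40, -48, 2], -0.45], [[-44, -60, 3.5], -0.55], [[-48.7, -72.9, 5], -0.667]]}}

```text
clock: 1.6
position: [0.4118, -0.0888, 0.224]
orientation: [-0.672, 3.069, 0.001]
contact_force: [1.4, 0.5, -0.4]
opening: 0.998
gripper_force: 0.0
```

{"name": "jog_arm", "arguments": {"series": [[[0, 0, 0], 0]]}}

```text
clock: 1.72
position: [0.4121, -0.0904, 0.2235]
orientation: [0.659, -3.071, -0.001]
contact_force: [-0.5, 0.1, -0.1]
opening: 1.002
gripper_force: 0.0
```

```bash
python3 -c "
from h import *
goal([(.43,-.29,.2,.426)])"
```

```text
t 1.73 at [ 0.4121 -0.0904  0.2235] psi 0.423 q6 -2.49 F [-0.5  0.1 -0.1] op 1.002
[6.6, -18.9, 2.3] -0.003
```

{"name": "jog_arm", "arguments": {"series": [[[2, -6, 1], 0.18], [[4, -12, 2], 0.36], [[6.6, -18.9, 2.3], 0.54], [[6.6, -18.9, 2.3], 0.72], [[6.6, -18.9, 2.3], 0.9], [[6.6, -18.9, 2.3], 1.08], [[6.6, -18.9, 2.3], 1.26], [[6.6, -18.9, 2.3], 1.44], [[6.6, -18.9, 2.3], 1.62], [[6.6, -18.9, 2.3], 1.8], [[6.6, -18.9, 2.3], 1.98], [[6.6, -18.9, 2.3], 2.16]]}}

```text
clock: 3.22
position: [0.4309, -0.2852, 0.2013]
orientation: [-2.399, -2.027, -0.0]
contact_force: [0.7, 0.4, 0.2]
opening: 0.999
gripper_force: 0.0
```

{"name": "jog_arm", "arguments": {"series": [[[0, 0, 0], 0.18], [[0, 0, 0], 0.36], [[0, 0, 0], 0.54], [[0, 0, 0], 0.72], [[0, 0, 0], 0.9], [[0, 0, 0], 0.98], [[0, 0, 0], 0.98], [[0, 0, 0], 0.98]]}}

```text
clock: 4.22
position: [0.4305, -0.2863, 0.2012]
orientation: [-3.069, -0.671, 0.0]
contact_force: [-0.3, 0.0, -0.3]
opening: 0.997
gripper_force: 0.0
```

```bash
python3 -c "
from h import *
goal([(.43,-.29,.2,.426)])
im=cams.read_camera('wrist');cv2.imwrite('pics/w1.png',im);i=cams.camera_info('wrist');print(i,proj('wrist',[[.4525,-.279,.055]]))
print('cam pos',ray('wrist',[(320,240)])[0])"
```

```text
t 4.22 at [ 0.4305 -0.2863  0.2012] psi -2.711 q6 0.32 F [-0.3  0.  -0.3] op 0.997
[-0.2, 0.3, 0.1] -3.137
{'mtx': array([[380.36660533,   0.        , 320.77213991],
       [  0.        , 380.36660533, 234.02194735],
       [  0.        ,   0.        ,   1.        ]]), 'rvec': array([-2.41712736,  1.55088711,  0.24083565]), 'tvec': array([-0.44011258,  0.23138352,  0.42684829])} [[323.59664063 189.90590408]]
cam pos [ 0.50163578 -0.25404297  0.33654213]
```

View pics/w1.png

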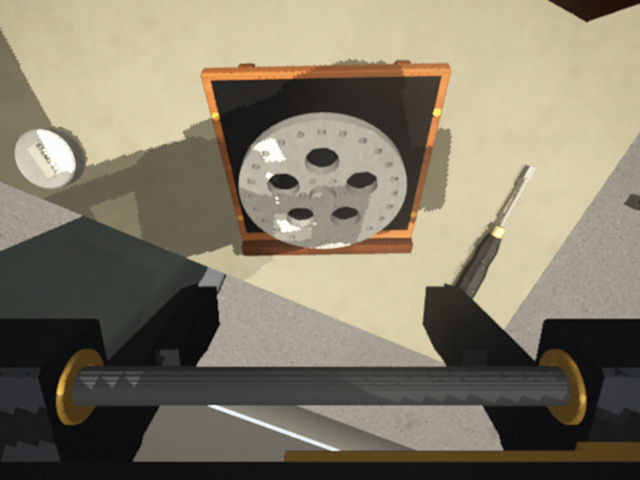

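The wrist view shows the disc face centred at about (323,191), against a predicted (323.6,190). The board edges are level in the image, so position and yaw are confirmed and I can descend.

```bash
python3 -c "
from h import *
goal([(.4448,-.2825,.09,.426-np.pi),(.4448,-.2825,.0675,.426-np.pi)])"
```

```text
t 4.28 at [ 0.4305 -0.2865  0.2012] psi -2.712 q6 0.32 F [-0.1  0.1 -0.9] op 1.002
[1.5, 0.2, 11.1] 0.004
[1.5, 0.2, 13.4] 0.004
```

{"name": "jog_arm", "arguments": {"series": [[[1.5, 0.2, 5], 0], [[1.5, 0.2, 9], 0], [[1.5, 0.2, 11.5], 0], [[1.5, 0.2, 12.2], 0], [[1.5, 0.2, 12.7], 0], [[1.5, 0.2, 13.0], 0], [[1.5, 0.2, 13.2], 0], [[1.5, 0.2, 13.2], 0], [[1.5, 0.2, 13.2], 0]], "fingers": 4.0}}

```text
clock: 5.4
position: [0.4452, -0.2831, 0.0708]
orientation: [3.068, 0.666, 0.003]
contact_force: [0.2, 1.3, 10.1]
opening: 0.453
gripper_force: 4.2
```

```bash
python3 -c "
from h import *
goal([(.4448,-.2825,.0675,.426-np.pi)])
im=cams.read_camera('wrist');cv2.imwrite('pics/w2.png',im[60:360,140:500])"
```

```text
t 5.4 at [ 0.4452 -0.2831  0.0708] psi -2.714 q6 0.35 F [ 0.2  1.3 10.1] op 0.453
[-0.0, -0.1, 0.3] 0.002
```

View pics/w2.png

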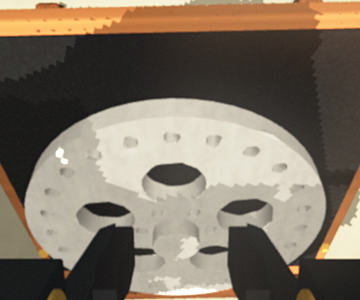

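The view shows the hub at crop (178,243), centred between the fingertips at x of about 132 and 230. The tips are just touching the face, so I'll ease up 1 mm and close.

{"name": "jog_arm", "arguments": {"series": [[[0, 0, -0.2], 0], [[0, 0, -0.2], 0], [[0, 0, -0.2], 0], [[0, 0, -0.2], 0], [[0, 0, -0.2], 0], [[0, 0, -0.2], 0], [[0, 0, -0.2], 0], [[0, 0, -0.2], 0]], "fingers": 1.0}}

```text
clock: 6.45
position: [0.4447, -0.2828, 0.0715]
orientation: [3.07, 0.667, -0.0]
contact_force: [-3.4, 1.1, 5.5]
opening: 0.209
gripper_force: 30.2
```

{"name": "jog_arm", "arguments": {"series": [[[0, 0, -1], 0], [[0, 0, -2], 0], [[0, 0, -4], 0], [[0, 0, -7], 0], [[0, 0, -10], 0], [[0, 0, -11], 0], [[0, 0, -11], 0]]}}

```text
clock: 7.32
position: [0.4447, -0.2828, 0.1813]
orientation: [3.069, 0.667, 0.0]
contact_force: [-0.4, 0.2, -2.2]
opening: 0.206
gripper_force: 30.3
```

```bash
python3 -c "
from h import *
t=cart(0,0)
goal([(*t,.22,CY-np.pi)])
im=cams.read_camera('wrist');cv2.imwrite('pics/w3.png',im)"
```

```text
t 7.33 at [ 0.4447 -0.2828  0.1813] psi -2.714 q6 0.35 F [-0.4  0.2 -2.2] op 0.206
[31.0, -37.1, -3.9] 0.458
```

View pics/w3.png

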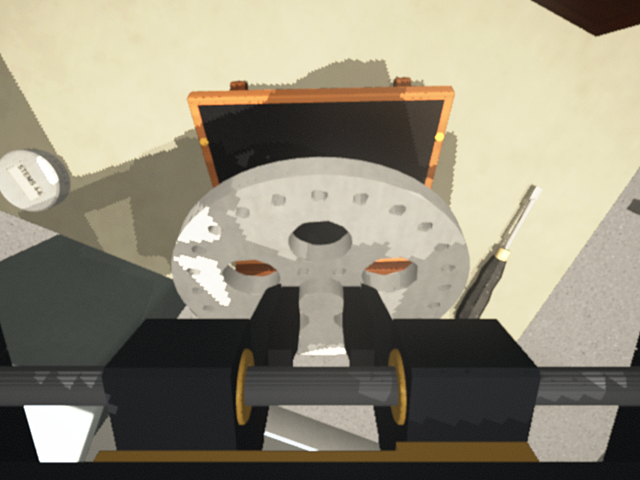

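The disc is held by the hub and clear of the rest, with its centre at u of about 321. Next I carry it over the carton.

```bash
python3 -c "
from h import *
t=cart(-.006,0)
goal([(*t,.22,CY-np.pi)])"
```

```text
t 7.38 at [ 0.4445 -0.2826  0.1805] psi -2.714 q6 0.35 F [-0.6  0.1 -2.7] op 0.208
[30.5, -37.4, -3.9] 0.458
```

{"name": "jog_arm", "arguments": {"series": [[[0.5, -0.5, -2.5], 0], [[3, -3.5, -3.9], 0], [[6, -7.4, -3.9], 0.1], [[9, -11, -3.9], 0.2], [[12.5, -15, -3.9], 0.3], [[16, -19.5, -3.9], 0.4], [[19.5, -24, -3.9], 0.458], [[23, -28, -3.9], 0.458], [[26, -32, -3.9], 0.458], [[28.5, -35, -3.9], 0.458], [[30, -37, -3.9], 0.458], [[30.5, -37.4, -3.9], 0.458]]}}

```text
clock: 8.88
position: [0.5668, 0.1851, 0.2186]
orientation: [3.141, -0.045, -0.004]
contact_force: [-0.1, -0.4, -1.6]
opening: 0.209
gripper_force: 30.3
```

{"name": "jog_arm", "arguments": {"series": [[[0, 0, 0], 0], [[0, 0, 0], 0]]}}

```text
clock: 9.12
position: [0.567, 0.183, 0.22]
orientation: [3.141, -0.049, -0.001]
contact_force: [0.2, -1.0, -1.6]
opening: 0.208
gripper_force: 30.3
```

```bash
python3 -c "
from h import *
t=cart(-.006,0)
goal([(*t,.22,CY-np.pi),(*t,.07,CY-np.pi),(*t,.033,CY-np.pi)])
im=cams.read_camera('top');cv2.imwrite('pics/t2.png',cv2.resize(im[160:340,130:330],None,fx=3,fy=3))"
```

```text
t 9.12 at [0.567 0.183 0.22 ] psi 3.11 q6 1.72 F [ 0.2 -1.  -1.6] op 0.208
[-0.0, -0.1, -0.0] 6.282
[0.0, -0.1, 15.0] 6.282
[0.0, -0.1, 18.7] 6.282
```

View pics/t2.png

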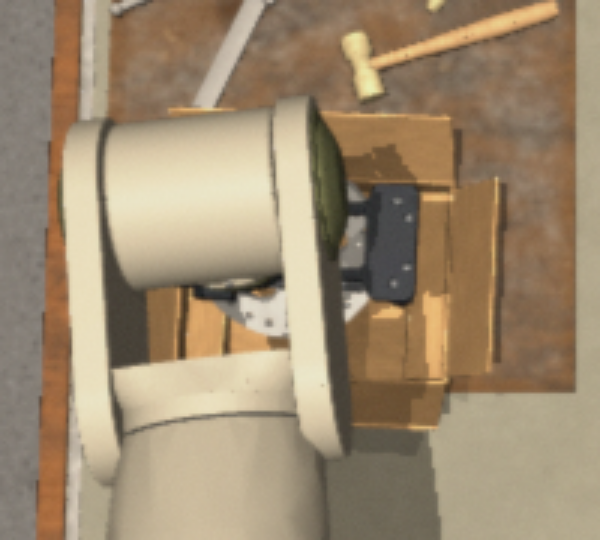

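The disc is over the carton and the gripper body sits inside the flaps, its right end at crop x of about 415 against the flap at 450. I'll lower it now.

{"name": "jog_arm", "arguments": {"series": [[[0, -0.1, 4], 0], [[0, -0.1, 8], 0], [[0, -0.1, 12], 0], [[0, -0.1, 14], 0], [[0, -0.1, 14.8], 0], [[0, -0.1, 15.4], 0], [[0, -0.1, 16], 0], [[0, -0.1, 16], 0]]}}

```text
clock: 10.18
position: [0.5671, 0.185, 0.0603]
orientation: [3.141, -0.048, 0.0]
contact_force: [-0.3, 0.2, -1.3]
opening: 0.205
gripper_force: 30.3
```

{"name": "jog_arm", "arguments": {"series": [[[0, 0, 0.5], 0], [[0, 0, 1.0], 0], [[0, 0, 1.0], 0]]}}

```text
clock: 10.55
position: [0.5673, 0.185, 0.0502]
orientation: [-3.141, 0.048, -0.001]
contact_force: [2.1, -0.4, 1.5]
opening: 0.208
gripper_force: 30.0
```

{"name": "jog_arm", "arguments": {"series": [[[0, 0, 0.5], 0], [[0, 0, 0.9], 0], [[0, 0, 0.9], 0]]}}

```text
clock: 10.92
position: [0.5667, 0.185, 0.0407]
orientation: [3.141, -0.047, -0.002]
contact_force: [1.1, -0.0, 0.9]
opening: 0.204
gripper_force: 30.0
```

{"name": "jog_arm", "arguments": {"series": [[[0, 0, 0.3], 0], [[0, 0, 0.5], 0], [[0, 0, 0.5], 0]]}}

```text
clock: 11.3
position: [0.5669, 0.185, 0.036]
orientation: [3.141, -0.047, -0.001]
contact_force: [1.2, 0.3, 1.5]
opening: 0.203
gripper_force: 30.0
```

```bash
python3 -c "
from h import *
t=cart(-.006,0)
goal([(*t,.033,CY-np.pi)])
im=cams.read_camera('wrist');cv2.imwrite('pics/w4.png',im)"
```

```text
t 11.3 at [0.5669 0.185  0.036 ] psi 3.111 q6 1.72 F [1.2 0.3 1.5] op 0.203
[0.0, 0.1, 0.3] 6.283
```

View pics/w4.png

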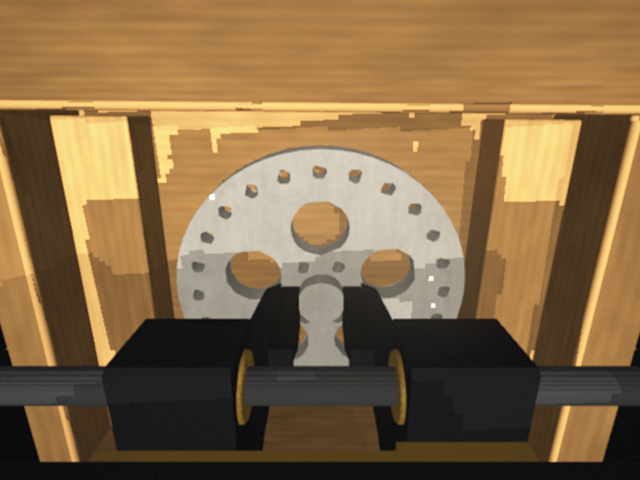

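The view shows the disc almost flat on the carton floor, centred at u of about 321 between the spacers at 157 and 480. I'll press the last few millimetres.

{"name": "jog_arm", "arguments": {"series": [[[0, 0, 0.2], 0], [[0, 0, 0.3], 0], [[0, 0, 0.3], 0]]}}

```text
clock: 11.72
position: [0.5671, 0.1851, 0.0331]
orientation: [-3.141, 0.047, 0.0]
contact_force: [1.0, 0.8, 1.6]
opening: 0.208
gripper_force: 30.0
```

{"name": "jog_arm", "arguments": {"series": [[[0, 0, 0.1], 0], [[0, 0, 0.2], 0], [[0, 0, 0.2], 0]]}}

```text
clock: 12.1
position: [0.5672, 0.1851, 0.0314]
orientation: [-3.141, 0.047, -0.001]
contact_force: [1.2, 0.5, 4.2]
opening: 0.205
gripper_force: 30.0
```

```bash
python3 -c "
from h import *
goal([])
i=cams.camera_info('wrist')
im=cams.read_camera('wrist');g=cv2.cvtColor(im,cv2.COLOR_BGR2HSV)
m=((g[...,1]<40)&(g[...,2]>90)).astype('uint8');m[330:]=0;m=cv2.morphologyEx(m,2,np.ones((3,3)))
c=max(cv2.findContours(m,0,2)[0],key=cv2.contourArea);h=cv2.convexHull(c)[:,0]
h=h[h[:,1]<300]
P=onplane('wrist',h,(0,0,.018),info=i)
A=np.c_[2*P[:,:2],np.ones(len(P))];s=np.linalg.lstsq(A,(P[:,:2]**2).sum(1),rcond=None)[0]
ctr=s[:2];r=np.sqrt(s[2]+ctr@ctr);print(ctr,r)
c_,s_=np.cos(CY),np.sin(CY);d=ctr-CC;print('carton frame',c_*d[0]+s_*d[1],-s_*d[0]+c_*d[1])
"
```

```text
t 12.1 at [0.5672 0.1851 0.0314] psi 3.111 q6 1.72 F [1.2 0.5 4.2] op 0.205
[0.57152043 0.18461053] 0.06108982856347415
carton frame -0.001497219686727838 0.0005658717640426058
```

{"name": "jog_arm", "arguments": {"series": [[[0, 0, 0.05], 0], [[0, 0, 0.05], 0]]}}

```text
clock: 12.4
position: [0.5672, 0.1851, 0.0314]
orientation: [-3.141, 0.047, -0.001]
contact_force: [0.0, -0.1, 8.8]
opening: 0.209
gripper_force: 30.0
```

{"name": "jog_arm", "arguments": {"series": [[[0, 0, 0], 0], [[0, 0, 0], 0], [[0, 0, 0], 0], [[0, 0, -1], 0], [[0, 0, -3], 0], [[0, 0, -8], 0], [[0, 0, -14], 0], [[0, 0, -18], 0], [[0, 0, -18], 0]], "fingers": 3.6}}

```text
clock: 13.52
position: [0.568, 0.1852, 0.2146]
orientation: [-3.14, 0.047, -0.011]
contact_force: [0.1, -0.4, -0.1]
opening: 0.408
gripper_force: 0.0
```

```bash
cat > disc.py <<'E'
from h import *
def disc():
    i=cams.camera_info('wrist');im=cams.read_camera('wrist');g=cv2.cvtColor(im,cv2.COLOR_BGR2HSV)
    cv2.imwrite('pics/w5.png',im)
    m=((g[...,1]<40)&(g[...,2]>90)).astype('uint8');m[330:]=0
    c=max(cv2.findContours(m,0,2)[0],key=cv2.contourArea);h=cv2.convexHull(c)[:,0];h=h[h[:,1]<320]
    P=onplane('wrist',h,(0,0,.018),info=i)
    A=np.c_[2*P[:,:2],np.ones(len(P))];s=np.linalg.lstsq(A,(P[:,:2]**2).sum(1),rcond=None)[0]
    ctr=s[:2];r=np.sqrt(s[2]+ctr@ctr)
    c_,s_=np.cos(CY),np.sin(CY);d=ctr-CC;print('r',r,'carton frame',c_*d[0]+s_*d[1],-s_*d[0]+c_*d[1])
E
python3 - <<'E'
from disc import *
disc()
# flap angles: top-view edge ray meets circle about crease
from scipy.optimize import brentq
for name,uv,ax,c,zc in(("far",(315,50),0,.0735,.0525),("near",(290,463),0,-.0735,.0525),("left",(38,255),1,.0985,.049),("right",(560,265),1,-.0985,.049)):
    uv=np.array(uv)/4+[155,185];sg=np.sign(c)
    def f(a):
        z=zc+.0725*np.sin(a);p=onplane("top",[uv],(0,0,z))[0,:2]-CC
        p=[np.cos(CY)*p[0]+np.sin(CY)*p[1],-np.sin(CY)*p[0]+np.cos(CY)*p[1]][ax]
        return sg*(p-c)+.0725*np.cos(a)
    v=[f(a) for a in(1.3,2.8)];print(name,brentq(f,1.3,2.8) if v[0]*v[1]<0 else v)
L=lambda d,h:(*cart(0,.0985-d+.020),.049+h+.011,CY-np.pi)   # d inward of crease for inner finger face, h tip above crease
goal([(*cart(0,.19),.2,CY-np.pi),(*cart(0,.19),.1,CY-np.pi)]+[L(*p) for p in((0,45),(.02,.04))][:0])
for p in((-.07,.04),(0,.045),(.025,.038),(.042,.025),(.05,.01),(.05,.003)):print(p,np.round(L(*p)[:3],3))
E
```

```text
r 0.13966381244790205 carton frame 0.02337835450785497 0.28387517049923794
far 2.109584184119529
near 2.0479354428395506
left 2.188454063114246
right 2.0807527505794843
t 13.57 at [0.5672 0.1851 0.2121] psi 3.111 q6 1.72 F [ 1.2 -0.4 -0.1] op 0.406
[0.6, -18.9, 1.2] 6.283
[0.6, -18.9, 11.2] 6.283
(-0.07, 0.04) [0.579 0.372 0.1  ]
(0, 0.045) [0.577 0.302 0.105]
(0.025, 0.038) [0.576 0.277 0.098]
(0.042, 0.025) [0.575 0.26  0.085]
(0.05, 0.01) [0.575 0.252 0.07 ]
(0.05, 0.003) [0.575 0.252 0.063]
```

```bash
python3 - <<'E'
from h import *
i=cams.camera_info('wrist');im=cams.read_camera('wrist');g=cv2.cvtColor(im,cv2.COLOR_BGR2HSV)
v,u=np.mgrid[:480,:640];P=onplane('wrist',np.c_[u.ravel(),v.ravel()],(0,0,.018),info=i)[:,:2].reshape(480,640,2)-CC
m=((g[...,1]<45)&(g[...,2]>80)&(np.hypot(P[...,0],P[...,1])<.08)&(v<320)).astype('uint8')
c=max(cv2.findContours(m,0,2)[0],key=cv2.contourArea);h=cv2.convexHull(c)[:,0];h=h[h[:,1]<315]
Q=np.array([P[b,a] for a,b in h])
s=np.linalg.lstsq(np.c_[2*Q,np.ones(len(Q))],(Q**2).sum(1),rcond=None)[0];print(s[:2],np.sqrt(s[2]+s[:2]@s[:2]),cv2.contourArea(c),h[:,0].min(),h[:,0].max(),h[:,1].min())
E
```

```text
[-0.00218302  0.00058405] 0.06118719213806302 14581.0 251 390 131
```

{"name": "jog_arm", "arguments": {"series": [[[0.2, -6, 0], 0], [[0.4, -12, 0], 0], [[0.6, -18.5, 1], 0], [[0.6, -18.9, 5], 0], [[0.6, -18.9, 9], 0], [[0.6, -18.9, 11.2], 0], [[0.6, -18.9, 11.2], 0], [[0.6, -18.9, 11.2], 0]], "fingers": 0.0}}

```text
clock: 14.62
position: [0.579, 0.3738, 0.0992]
orientation: [-3.141, 0.048, -0.001]
contact_force: [-0.1, -0.1, 0.2]
opening: 0.009
gripper_force: 0.0
```

```bash
python3 - <<'E'
from h import *
L=lambda d,h:(*cart(0,.0985-d+.018),.049+h+.011,CY-np.pi)
goal([L(*p) for p in((0,.045),(.025,.038),(.042,.025),(.05,.01),(.05,.003),(.05,.001))])
E
```

```text
t 14.62 at [0.579  0.3738 0.0992] psi 3.111 q6 2.0 F [-0.1 -0.1  0.2] op 0.009
[-0.0, 7.3, -0.6] 6.283
[-0.0, 9.8, 0.1] 6.283
[-0.0, 11.5, 1.4] 6.283
[-0.0, 12.3, 2.9] 6.283
[-0.0, 12.3, 3.6] 6.283
[-0.0, 12.3, 3.8] 6.283
```

The disc lies at (-2, 0.6) mm in the carton frame, which is well placed. Next I sweep the left end flap in.

{"name": "jog_arm", "arguments": {"series": [[[0, 2, -0.4], 0], [[0, 4, -0.6], 0], [[0, 5.7, -0.6], 0], [[0, 7.3, -0.6], 0], [[0, 8.6, -0.3], 0], [[0, 9.8, 0.1], 0], [[0, 10.8, 0.7], 0], [[0, 11.5, 1.4], 0], [[0, 12, 2.2], 0], [[0, 12.3, 2.9], 0], [[0, 12.3, 3.5], 0], [[0, 12.3, 3.5], 0]]}}

```text
clock: 16.12
position: [0.5751, 0.2509, 0.0636]
orientation: [3.141, -0.047, 0.0]
contact_force: [-0.1, -0.1, -0.3]
opening: 0.008
gripper_force: 0.0
```

{"name": "jog_arm", "arguments": {"series": [[[0, 0, 0.2], 0], [[0, 0, 0.3], 0], [[0, 0, 0.3], 0]]}}

```text
clock: 16.5
position: [0.5753, 0.2509, 0.0632]
orientation: [-3.141, 0.047, -0.003]
contact_force: [-7.1, -4.0, 19.4]
opening: 0.004
gripper_force: 9.9
```

```bash
python3 - <<'E'
from h import *
goal([(*cart(0,-.185),.2,CY-np.pi),(*cart(0,-.185),.1,CY-np.pi)])
E
```

```text
t 16.5 at [0.5753 0.2509 0.0632] psi 3.112 q6 1.82 F [-7.1 -4.  19.4] op 0.004
[-0.0, 25.2, -13.7] 6.283
[-0.0, 25.2, -3.7] 6.283
```

{"name": "jog_arm", "arguments": {"series": [[[0, 0, -4], 0], [[0, 0, -9], 0], [[0, 3, -13], 0], [[0, 8.5, -13.7], 0], [[0, 14, -13.7], 0], [[0, 19.5, -13.7], 0], [[0, 25, -13.7], 0], [[0, 25.2, -12], 0], [[0, 25.2, -8], 0], [[0, 25.2, -3.7], 0], [[0, 25.2, -3.7], 0], [[0, 25.2, -3.7], 0]]}}

```text
clock: 18.0
position: [0.5683, -0.0011, 0.0992]
orientation: [3.141, -0.047, 0.003]
contact_force: [0.0, 0.2, -0.2]
opening: 0.002
gripper_force: 0.0
```

```bash
python3 - <<'E'
from h import *
L=lambda d,h:(*cart(0,-(.0985-d+.018)),.049+h+.011,CY-np.pi)
goal([L(*p) for p in((0,.045),(.025,.038),(.042,.025),(.05,.01),(.05,.003),(.05,.001))])
E
```

```text
t 18.0 at [ 0.5683 -0.0011  0.0992] psi 3.112 q6 1.39 F [ 0.   0.2 -0.2] op 0.002
[-0.1, -6.9, -0.6] 6.283
[-0.1, -9.4, 0.1] 6.283
[-0.1, -11.1, 1.4] 6.283
[-0.1, -11.9, 2.9] 6.283
[-0.1, -11.9, 3.6] 6.283
[-0.1, -11.9, 3.8] 6.283
```

{"name": "jog_arm", "arguments": {"series": [[[0, -2, -0.4], 0], [[0, -4, -0.6], 0], [[0, -5.5, -0.6], 0], [[0, -6.9, -0.6], 0], [[0, -8.2, -0.3], 0], [[0, -9.4, 0.1], 0], [[0, -10.4, 0.7], 0], [[0, -11.1, 1.4], 0], [[0, -11.6, 2.2], 0], [[0, -11.9, 2.9], 0], [[0, -11.9, 3.5], 0], [[0, -11.9, 3.5], 0]]}}

```text
clock: 19.5
position: [0.571, 0.1181, 0.0634]
orientation: [-3.141, 0.048, -0.001]
contact_force: [-3.4, 2.3, 9.5]
opening: 0.005
gripper_force: 4.4
```

{"name": "jog_arm", "arguments": {"series": [[[0, 0, 0.2], 0], [[0, 0, 0.3], 0], [[0, 0, 0.3], 0]]}}

```text
clock: 19.88
position: [0.5711, 0.1181, 0.063]
orientation: [-3.141, 0.047, -0.004]
contact_force: [-10.9, 1.1, 31.5]
opening: 0.003
gripper_force: 15.7
```

```bash
python3 - <<'E'
from h import *
goal([(*cart(0,0),.2,CY-np.pi),(*cart(.142,0),.2,CY-np.pi),(*cart(.142,0),.1,CY-np.pi)])
E
```

```text
t 19.88 at [0.5711 0.1181 0.063 ] psi 3.111 q6 1.6 F [-10.9   1.1  31.5] op 0.003
[0.0, -6.6, -13.7] 6.283
[14.2, -6.6, -13.7] 6.283
[14.2, -6.6, -3.7] 6.283
```

{"name": "jog_arm", "arguments": {"series": [[[0, 0, -4], 0], [[0, 0, -9], 0], [[1, -2, -13], 0], [[4.5, -5, -13.7], 0], [[8.5, -6.6, -13.7], 0], [[12, -6.6, -13.7], 0], [[14.2, -6.6, -13.5], 0], [[14.2, -6.6, -12], 0], [[14.2, -6.6, -8], 0], [[14.2, -6.6, -3.7], 0], [[14.2, -6.6, -3.7], 0], [[14.2, -6.6, -3.7], 0]]}}

```text
clock: 21.38
position: [0.7152, 0.1796, 0.0985]
orientation: [-3.141, 0.047, -0.004]
contact_force: [0.3, -1.2, -0.1]
opening: 0.006
gripper_force: 0.0
```

```bash
python3 - <<'E'
from h import *
L=lambda d,h:(*cart(.0735-d+.010,0),.0525+h+.011,CY-np.pi)
goal([L(*p) for p in((0,.045),(.025,.038),(.042,.025),(.05,.01),(.05,.003))])
E
```

```text
t 21.38 at [0.7152 0.1796 0.0985] psi 3.111 q6 1.69 F [ 0.3 -1.2 -0.1] op 0.006
[-5.9, -0.0, -1.0] 6.283
[-8.4, -0.0, -0.3] 6.283
[-10.1, -0.0, 1.0] 6.283
[-10.9, -0.0, 2.5] 6.283
[-10.9, -0.0, 3.2] 6.283
```

{"name": "jog_arm", "arguments": {"series": [[[-1.5, 0, -0.5], 0], [[-3.2, 0, -1], 0], [[-4.6, 0, -1], 0], [[-5.9, 0, -1], 0], [[-7.2, 0, -0.7], 0], [[-8.4, 0, -0.3], 0], [[-9.4, 0, 0.3], 0], [[-10.1, 0, 1], 0], [[-10.6, 0, 1.8], 0], [[-10.9, 0, 2.5], 0], [[-10.9, 0, 3.1], 0], [[-10.9, 0, 3.1], 0]]}}

```text
clock: 22.88
position: [0.6058, 0.1829, 0.0668]
orientation: [3.141, -0.047, -0.001]
contact_force: [-5.3, -0.8, 12.5]
opening: 0.002
gripper_force: 6.1
```

{"name": "jog_arm", "arguments": {"series": [[[0, 0, 0.2], 0], [[0, 0, 0.3], 0], [[0, 0, 0.3], 0]]}}

```text
clock: 23.25
position: [0.6058, 0.1829, 0.0665]
orientation: [3.141, -0.047, 0.002]
contact_force: [-15.1, -2.4, 31.8]
opening: 0.006
gripper_force: 15.8
```

```bash
python3 - <<'E'
from h import *
goal([(*cart(-.142,0),.2,CY-np.pi),(*cart(-.142,0),.1,CY-np.pi)])
E
```

```text
t 23.25 at [0.6058 0.1829 0.0665] psi 3.112 q6 1.71 F [-15.1  -2.4  31.8] op 0.006
[-17.5, -0.0, -13.4] 6.283
[-17.5, -0.0, -3.4] 6.283
```

{"name": "jog_arm", "arguments": {"series": [[[0, 0, -4], 0], [[0, 0, -9], 0], [[-2, 0, -13], 0], [[-6, 0, -13.4], 0], [[-11, 0, -13.4], 0], [[-16, 0, -13.4], 0], [[-17.5, 0, -12.5], 0], [[-17.5, 0, -9], 0], [[-17.5, 0, -5], 0], [[-17.5, 0, -3.4], 0], [[-17.5, 0, -3.4], 0]]}}

```text
clock: 24.62
position: [0.4308, 0.188, 0.0958]
orientation: [3.141, -0.048, -0.004]
contact_force: [0.9, -0.4, 0.9]
opening: 0.004
gripper_force: 0.0
```

```bash
python3 - <<'E'
from h import *
L=lambda d,h:(*cart(-(.0735-d+.010),0),.0525+h+.011,CY-np.pi)
goal([L(*p) for p in((0,.045),(.025,.038),(.042,.025),(.05,.01),(.05,.003))])
E
```

```text
t 24.62 at [0.4308 0.188  0.0958] psi 3.111 q6 1.76 F [ 0.9 -0.4  0.9] op 0.004
[5.9, -0.0, -1.3] 6.283
[8.4, -0.0, -0.6] 6.283
[10.1, -0.0, 0.7] 6.283
[10.9, -0.0, 2.2] 6.283
[10.9, -0.0, 2.9] 6.283
```

{"name": "jog_arm", "arguments": {"series": [[[1.5, 0, -0.7], 0], [[3.2, 0, -1.3], 0], [[4.6, 0, -1.3], 0], [[5.9, 0, -1.3], 0], [[7.2, 0, -1], 0], [[8.4, 0, -0.6], 0], [[9.4, 0, 0], 0], [[10.1, 0, 0.7], 0], [[10.6, 0, 1.5], 0], [[10.9, 0, 2.2], 0], [[10.9, 0, 2.8], 0], [[10.9, 0, 2.9], 0]]}}

```text
clock: 26.12
position: [0.5399, 0.1848, 0.0673]
orientation: [3.141, -0.047, -0.001]
contact_force: [-1.2, -0.4, 0.8]
opening: 0.006
gripper_force: 0.2
```

{"name": "jog_arm", "arguments": {"series": [[[0, 0, 0.1], 0], [[0, 0, 0.2], 0], [[0, 0, 0.2], 0]]}}

```text
clock: 26.5
position: [0.54, 0.1849, 0.0668]
orientation: [3.141, -0.047, 0.001]
contact_force: [-2.6, -0.9, 9.0]
opening: 0.002
gripper_force: 4.4
```

{"name": "jog_arm", "arguments": {"series": [[[0, 0, -4], 0], [[0, 0, -9], 0], [[-3, 0, -15], 0], [[-8, 0, -17], 0], [[-13, 6, -17], 0], [[-13, 12, -17], 0], [[-13, 18, -17], 0], [[-13, 24, -17], 0], [[-13, 30, -17], 0], [[-13, 30, -17], 0], [[-13, 30, -17], 0]]}}

```text
clock: 27.88
position: [0.4009, -0.1108, 0.2357]
orientation: [-3.141, 0.048, 0.0]
contact_force: [-0.8, -0.2, 0.1]
opening: 0.003
gripper_force: 0.0
```

```bash
python3 - <<'E'
from h import *
goal([])
a=cams.read_camera("top");b=cams.read_camera("scene")
o=np.zeros((420,800,3),'uint8');o[:,:400]=cv2.resize(a[160:370,150:350],None,fx=2,fy=2);o[:400,400:]=cv2.resize(b[130:330,160:360],None,fx=2,fy=2)
cv2.imwrite("pics/end.png",o)
E
```

```text
t 27.88 at [ 0.4009 -0.1108  0.2357] psi 3.111 q6 1.05 F [-0.8 -0.2  0.1] op 0.003
```

View pics/end.png

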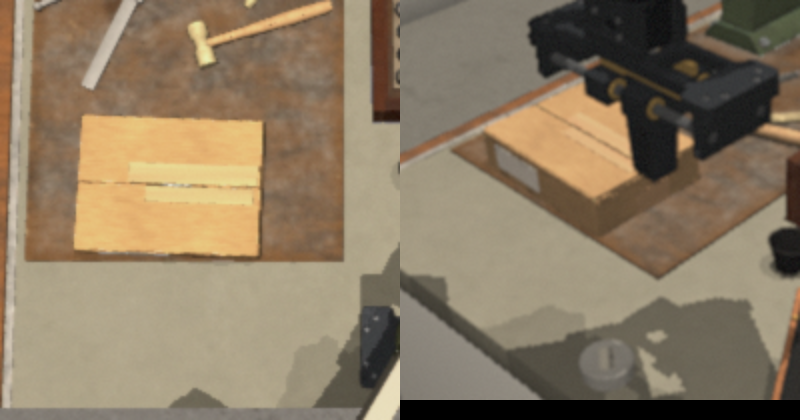

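The final picture shows all four flaps flat, with the long flaps meeting at a seam at crop row 184. The hammer, tin and loupe are undisturbed and the arm is clear.

```bash
python3 -c "
from workcell import env
print(env.sign_off())"
```

```text
the job is handed in; nothing more can be done
None
```

The disc lies flat, hub up, on the carton floor about 2 mm off centre; all four flaps are closed (end flaps first), and I handed the job in at about 28 s, but no pass/fail verdict came back.

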